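# Snug up a battery cell clamp through its star-wheel slot

### The arm

A 6-joint arm with a two-finger parallel gripper is mounted at the origin on the work surface. World frame = base frame: x ahead of the robot, y to its left, z up, the work surface at z = 0. Lengths are in m, angles in rad, forces in N, time in s.
With the tool pointing down it reaches from about 0.425 to 0.95 m from the base axis. Payload 3.5 kg.
Tool frame: the origin (TCP) lies midway between the tips of the shut fingers; the grasp point (between the pads) lies 19 mm behind it; z points along the fingers, y is the line along which they close (so a half turn about z gives the same grasp; the last joint's range is limited). The gripper opens to 85 mm and grips with 20 to 120 N. Pads are 22 mm wide; open, the fingers measure 114 mm over their backs; the gripper's body (76 mm by 85 mm) begins 54 mm behind the grasp point. The pads swing forward as they close: fully open they stand 13 mm farther back than shut.
Start: joints at [0.995, 0.286, 1.577, -0, 1.279, -0.15], TCP at [0.279, 0.615, 0.231] pointing down, gripper open.
Joint ranges: [-2.77, 2.77], [-0.9, 2.22], [0.21, 2.48], [-1.53, 4.67], [0.24, 2.81], [-2.84, 2.84]. Speed limits (rad/s): [2.79, 2.79, 3.14, 3.14, 3.14, 3.14].

### API

Orientations are given as a unit quaternion [x, y, z, w].
In Python, from plant import * gives the robot as it stands.
- The arm moves only by the tool move_arm, never from a script. Its argument "moves" is a list of rows, each a list of 3 entries, a list of its own where there are three numbers: the opening, from 0 (shut) to 1 (fully open), then the shift along the tool's x, y, z in m, then the turn, a rotation vector about the tool's x, y, z in rad. A call has exactly 10 rows; each row shifts and turns the commanded pose from where the row before left it, along the tool's axes as they then stand; what a row does not reach is not made up. A row lasts 1/12 s, in which the tool goes at most 41.7 mm and 7.16 degrees, less where a joint would pass 70% of its speed; a pose out of reach is approached as far as the arm can. A call is refused whole if a number of a shift passes 0.0417 or a number of a turn 0.125, either way. A call with a gripper value outside its range is refused whole. The fingers move at their own pace and stop on an object; "grip_force" is the grip in N (left out, the last holds). Time passes only in rows, so rows that do not move let the fingers close, or fill a call up. It gives the time, the measured TCP pose, the force, the opening and the grip force at its end, in the units of the state.
- get_state(): the state, without advancing time (a new reading comes with each control period).
- read_camera(name): name is "side" or "top" or "wrist"; returns the picture (400x640x3 uint8, red, green, blue); there is no depth.
- camera_params(name): a dict with "fx", "fy", "cx", "cy" (pixels), "k1" (the pictures are not rectified: a ray, as slopes to the right and down, at radius r is drawn at 1 + k1 r^2 times it, then the intrinsics apply), "rvec" (rotation vector, rad) and "tvec" (3), from world to camera coordinates, as OpenCV has them; the wrist camera has in their place "tool_from_camera" (4x4, takes a point from camera to tool coordinates, whose origin is the TCP and whose axes are the flange's). Camera axes: x right, y down, z forward; pixel columns grow to the right and rows downward; lengths in m; the calibration is good to about 2 mm. A picture is of the moment at which its call begins: read the wrist's pose just before it. camera_params takes no time and is no camera call.
- sign_off(): hands the job in; it is judged then, once.
The state is a dict: "time": time; "qpos": joint angles; "dq": joint speeds; "joint_efforts": joint torques, N m; "eef_pos": TCP position; "tcp_rot": TCP orientation; "contact_force": force on the tool from outside, world axes, zero at the start; "wrist_torque": the same for the moment, N m; "opening": opening from 0.0 (shut) to 1.0 (fully open); "finger_force": force on a finger pad.
Only numpy, scipy, OpenCV 4.12 (cv2) and the standard library are available. Lean on these libraries where they do the work, as an engineer would, in place of code of your own. Each camera call takes 0.05 s, during which the arm holds its last target. There are 200 camera calls.

### The job

Take up the slack in the cell clamp: with the red-handled adjusting bar from its stand, reach through the yellow-edged slot and push the star wheel round tooth by tooth, top teeth away from the robot, until the row of teal cells is pressed against the end stop and the black pointer wire stands in the green of the gauge, never in the red. Then put the bar back upright in its stand and let go. Keep the fingers off the clamp's moving parts, and do not tip the cells or shift the other things on the bench.

Things in the scene. Friction and masses are not known exactly. Their poses are not given: they have to be found in the camera images.
- fixture: Cell clamp, bolted down: base plate 160 x 290 x 12 mm with, from -y to +y, a blue wheel housing, a sliding clamp with sprung pressure plate, four teal cells, a dark end stop. Origin under the base, 30 mm to +y of the plate's centre; z up, +x away from the robot. Tops above the bench: housing 116 mm (screw heads 119), cells 107, gauge and pointer 105. Housing spans x +-58, y -165 to -121 mm.
- slot (a point): Centre of the yellow-edged slot in the housing's flat blue cover, on its top face, 116 mm above the bench (fixture x 0, y -143 mm); axes as the fixture's. Slot 44 mm long along x, 16 mm wide along y; cover 4 mm thick. The star wheel turns under it in the x-z plane: its axis is parallel to y, 52 mm below this point.
- star_wheel (a joint): Angle a (rad) of the steel star wheel, growing as its top teeth move along fixture +x (tightening). 10 teeth 9 mm thick, 12 mm wide (y), root radius 30, tip 46 mm. Gaps between teeth (16 mm wide at radius 40) are centred at a + k*pi/5 from straight up, positive towards +x. Stays where left; 5 to 8 N at a tooth turns it. Each tooth moves the clamp slide 5 mm to the cells. Range -1 to 5.5.
- pressure_plate (a joint): Compression (m, 0 to 0.022) of the springs behind the grey pressure plate: 0 while the plate moves freely or slides the cells along; +5 mm per tooth once the row is tight. The plate must first travel some 4 to 18 mm, differing each time. Pointer in the green from 0.005 to 0.013, then white, red from 0.016.
- clamp_slide: The sliding aluminium block (116 x 20 x 70 mm) moved by the star wheel's screw; carries the pressure plate, its two springs and the gauge strip. Origin: centre of its underside; axes as the fixture's.
- pointer (a point): Middle of the black pointer wire (72 mm long along x) on the pressure plate, 104 mm above the bench, over the gauge strip of the clamp slide: from +y to -y white, green 8 mm, white 3 mm, red 6 mm, white. It moves to -y over the strip as the springs compress; uncompressed it stands 5 mm to +y of the green.
- end_stop: Dark steel end stop, 124 x 16 x 82 mm, fixed on the clamp base; origin at the centre of its underside, 12 mm above the bench; axes as the fixture's. The cells are pressed against its -y face (8 mm from the origin). With the row closed up the centre of cell4 lies at y -106 mm in this frame.
- cell1_mid (a point): Centre of teal battery cell 1 counted from the end stop, standing in the clamp on slick runners; 120 (x) x 28 (y) x 90 mm high, 0.55 kg, loose; its underside is 14 mm above the bench, z up.
- cell2_mid (a point): Centre of teal battery cell 2 counted from the end stop, standing in the clamp on slick runners; 120 (x) x 28 (y) x 90 mm high, 0.55 kg, loose; its underside is 14 mm above the bench, z up.
- cell3_mid (a point): Centre of teal battery cell 3 counted from the end stop, standing in the clamp on slick runners; 120 (x) x 28 (y) x 90 mm high, 0.55 kg, loose; its underside is 14 mm above the bench, z up.
- cell4_mid (a point): Centre of teal battery cell 4 counted from the end stop, standing in the clamp on slick runners; 120 (x) x 28 (y) x 90 mm high, 0.55 kg, loose; its underside is 14 mm above the bench, z up.
- stand: Black stand for the adjusting bar, block 70 x 70 x 70 mm high on a steel foot 110 x 90 mm, fixed; origin at the centre of its underside; its yaw is that of the bar at the start.
- stand_mouth (a point): Centre of the mouth of the square well (18 x 18 mm, 64 mm deep) in the top face of the stand, 70 mm above the bench.
- bar_grip (a point): Centre of the bar's red handle: 20 mm (x) x 28 mm (y) x 50 mm high, z up. Under the handle a round collar 42 mm across, 6 mm thick (underside 31 mm below this point), then a steel blade 8 mm (x) x 9 mm (y) that ends 86 mm below this point. 0.16 kg, loose. At the start it stands upright in the stand, collar on the stand's top, handle centre 101 mm above the bench.
- bar_collar (a point): Centre of the underside of the bar's collar, 31 mm below the handle's centre; level with stand_mouth when the bar is home.
- bar_tip (a point): End of the bar's blade, 86 mm below the handle's centre. With it 14 to 18 mm below the cover's top face it is well engaged between the teeth.
- busbar_tray: Bystander, fixed: small blue tray 100 x 110 x 45 mm with copper strips; it and the bar's stand may have swapped places. Origin under its centre.
- spare1_mid (a point): Bystander: centre of a loose spare cell standing on the bench.
- spare2_mid (a point): Bystander: centre of another loose spare cell.
- red_block: Bystander: loose brown-red block 60 x 140 x 45 mm.
- glue: Bystander: loose white bottle, 130 mm high, orange cap.
- driver: Bystander: loose yellow-handled screwdriver lying on the bench.
- mouse: Bystander: black computer mouse on its mat.
There are look-alikes about, which are no part of the job. Leave any pink look-alike of the part that bears cell2_mid alone. What is shaped like the part that bears bar_grip but purple is not meant.

How it is judged:
On the way, in this order (a step that is already met when the one before it is completed fails the run):
1. the adjusting bar is lifted clear of its stand (z of bar_collar in the frame of stand_mouth above 0.06 m), for 0.1 s.
2. the bar's blade is down through the slot and pushes on the star wheel (contact force between bar and star_wheel above 0.5 N and z of bar_tip in the frame of slot below -0.006 m), for 0.05 s.
3. the row is closed up and the pointer stands in the green (springs compressed 5 to 13 mm) (value of joint pressure_plate between 0.005 and 0.013 m and y of cell4_mid in the frame of end_stop above -0.109 m and angle between each of cell1_mid, cell2_mid, cell3_mid, cell4_mid's own z axis and vertical below 0.06 rad), for 0.2 s.
At the end, for the whole second after the job is handed in: Springs compressed 5 to 13 mm (pointer in the green), row closed within 3 mm, the four cells upright within 0.06 rad, wheel at rest, bar at rest in its stand: collar within 12 mm of the well's centre, at most 4 mm above the stand's top, within 0.12 rad of upright (all of step 3 and horizontal distance between bar_collar and stand_mouth below 0.012 m and z of bar_collar in the frame of stand_mouth below 0.004 m and angle between bar_collar's own z axis and vertical below 0.12 rad and velocity of joint star_wheel between -0.05 and 0.05 rad/s and linear speed of bar below 0.02 m/s); the robot touches nothing.
It fails at once if the clamp is overtightened: pointer in the red (springs compressed 16 mm or more) (value of joint pressure_plate above 0.016 m).
It fails at once if the wheel is spun instead of moved tooth by tooth (faster than 10 rad/s) (velocity of joint star_wheel above 10 rad/s or velocity of joint star_wheel below -10 rad/s).
It fails at once if the fingers, or the bar outside the slot, push on the wheel, the clamp slide or its pressure plate (contact force between the fingers and star_wheel above 2 N or contact force between any of the fingers, bar and clamp_slide above 2 N).
It fails at once if a cell in the clamp is tipped or lifted (angle between any of cell1_mid, cell2_mid, cell3_mid, cell4_mid's own z axis and vertical above 0.2 rad or height (world z) of any of cell1_mid, cell2_mid, cell3_mid, cell4_mid above 0.075 m).
It fails at once if a bystander is shifted by more than 30 mm (distance of any of spare1_mid, spare2_mid, red_block, glue, driver, mouse from where it was at the start of the episode above 0.03 m).
It also fails if it takes over 64 s, if anything falls off the work surface, if the arm or the gripper's body presses on something with over 40 N, if the wrist force passes 120 N, or if a joint passes its speed limit or range.

## Working session

There is one attempt and no reset: what is moved stays moved. The work goes in short steps, Python scripts to look and compute and a tool call to move; the robot and the scene stay as the last step left them, time stands still between calls to the robot, and variables do not carry over. Pictures are saved under pics/ and viewed, at most 10 in all, crops included, and the job is handed in when it is done.

Besides the shell and the picture viewer there is one more tool, called as a command line: name --argument value ..., lists and objects as JSON in quotes. move_arm: Moves the arm, as the interface text tells. Its arguments: {"type":"object","properties":{"moves":{"type":"array"},"grip_force":{"type":"number"}},"required":["moves"]}

```bash
mkdir -p pics; ls; cat > h.py <<'E'
from plant import *
import numpy as np, cv2
from scipy.spatial.transform import Rotation as R
def cam(n,st=None):
    p=camera_params(n)
    K=np.array([[p['fx'],0,p['cx']],[0,p['fy'],p['cy']],[0,0,1]])
    if 'rvec' in p:
        Rm=cv2.Rodrigues(np.array(p['rvec'],float))[0]; t=np.array(p['tvec'],float).ravel()
    else:
        st=st or get_state(); T=np.eye(4); T[:3,:3]=R.from_quat(st['tcp_rot']).as_matrix(); T[:3,3]=st['eef_pos']
        W=np.linalg.inv(T@np.array(p['tool_from_camera'])); Rm=W[:3,:3]; t=W[:3,3]
    return K,p['k1'],Rm,t
def ray(c,uv):
    K,k1,Rm,t=c
    d=np.array([k1,0,0,0,0],float)
    q=cv2.undistortPoints(np.array(uv,float).reshape(-1,1,2),K,d).reshape(-1,2)
    D=np.c_[q,np.ones(len(q))]@Rm
    return -Rm.T@t,D
def onz(c,uv,z):
    o,D=ray(c,uv); s=(z-o[2])/D[:,2]
    return o+s[:,None]*D
def proj(c,P):
    K,k1,Rm,t=c
    return cv2.projectPoints(np.array(P,float).reshape(-1,1,3),cv2.Rodrigues(Rm)[0],t,K,np.array([k1,0,0,0,0.]))[0].reshape(-1,2)
def save(n,im): cv2.imwrite(f'pics/{n}.png',im[:,:,::-1])
E
python3 - <<'E'
from h import *
s=get_state(); print(s)
a=read_camera('top');b=read_camera('side')
np.save('top0.npy',a);np.save('side0.npy',b)
save('top0',a);save('side0',b)
for n in('top','side','wrist'):print(n,camera_params(n))
E
```

```text
pics
{'time': 0.0, 'qpos': array([ 9.95029470e-01,  2.87190068e-01,  1.57819673e+00,  7.67290419e-07,
        1.27862602e+00, -1.49990092e-01]), 'dq': array([-0.00116762,  0.00014638, -0.00110512,  0.00070238, -0.00060897,
        0.00015284]), 'joint_efforts': array([ 1.63186050e-04, -4.05974579e+01, -2.92625159e+01, -1.16418973e-04,
        5.84057387e-03, -3.40946812e-06]), 'eef_pos': array([0.27839084, 0.61417974, 0.22992025]), 'tcp_rot': array([ 2.11283907e-01,  9.77423985e-01, -1.13114590e-03, -4.29880699e-04]), 'contact_force': array([0.5538958 , 0.13261613, 0.27829321]), 'wrist_torque': array([0.00443853, 0.01581785, 0.05511451]), 'finger_force': 0.0, 'opening': 0.9990254344728707}
top {'fx': 433.2580428174134, 'fy': 433.2580428174134, 'cx': 319.1201206460682, 'cy': 198.9260317460249, 'k1': -0.09173316892213668, 'rvec': array([ 2.10936417, -2.1780337 ,  0.12425864]), 'tvec': array([0.0342229 , 0.55205963, 1.04247931])}
side {'fx': 424.9303420014074, 'fy': 424.9303420014074, 'cx': 325.60136187399746, 'cy': 202.948823330263, 'k1': -0.01546261186881512, 'rvec': array([ 2.0289212 , -0.83572626,  0.42289445]), 'tvec': array([-0.36173405,  0.30262982,  1.02751827])}
wrist {'fx': 285.9153050025375, 'fy': 285.9153050025375, 'cx': 318.45940260397197, 'cy': 198.65576653955762, 'k1': -0.0014228627823569002, 'tool_from_camera': array([[ 5.41148444e-04, -9.64703995e-01, -2.63336113e-01,
         6.66587529e-02],
       [ 9.99999838e-01,  5.69142063e-04, -3.00196840e-05,
        -3.90750471e-06],
       [ 1.78835768e-04, -2.63336054e-01,  9.64704147e-01,
        -1.41759121e-01],
       [ 0.00000000e+00,  0.00000000e+00,  0.00000000e+00,
         1.00000000e+00]])}
```

View pics/top0.png

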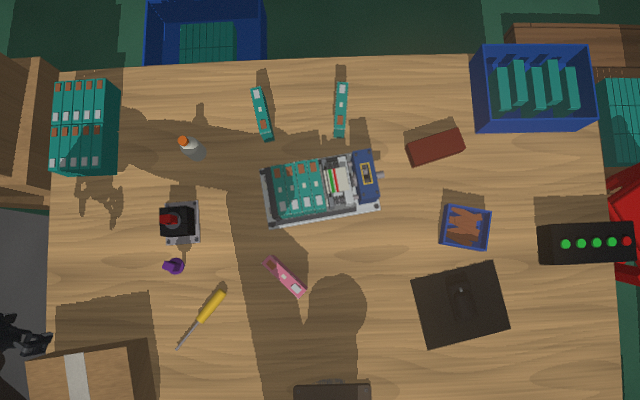

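View pics/side0.png

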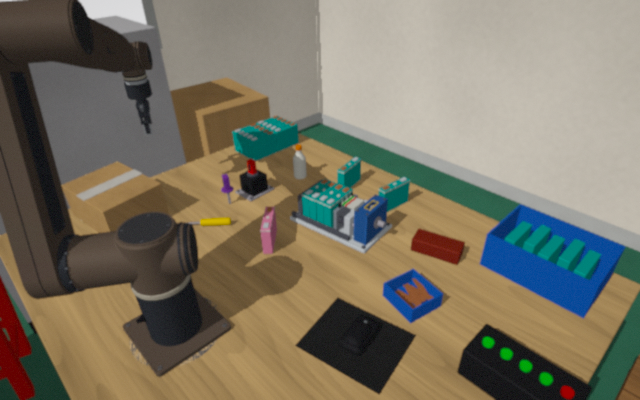

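```bash
python3 - <<'E'
from h import *
a=np.load('top0.npy');b=np.load('side0.npy')
c1=cv2.resize(a[190:290,145:225],None,fx=4.9,fy=4.9,interpolation=cv2.INTER_CUBIC)
c2=cv2.resize(a[140:240,250:400],None,fx=4,fy=4,interpolation=cv2.INTER_CUBIC)[:400]
c1=cv2.resize(c1,(200,250)); c2=cv2.resize(a[140:235,255:390],None,fx=4.2,fy=4.2,interpolation=cv2.INTER_CUBIC)
im=np.zeros((400,780,3),np.uint8); im[:250,:200]=c1; im[:c2.shape[0],205:205+c2.shape[1]]=c2
c3=cv2.resize(b[150:205,215:275],(180,148),interpolation=cv2.INTER_CUBIC); im[252:,:180]=c3
save('crop0',im)
ct=cam('top');cs=cam('side')
def comps(img,m,mn=15):
    n,l,s,c=cv2.connectedComponentsWithStats(m.astype(np.uint8))
    return [(s[i].tolist(),c[i].round(1).tolist()) for i in range(1,n) if s[i,4]>mn]
for nm,img in(('top',a),('side',b)):
    h=cv2.cvtColor(img,cv2.COLOR_RGB2HSV)
    H,S,V=[h[:,:,i].astype(int) for i in range(3)]
    red=((H<5)|(H>174))&(S>170)&(V>60)
    yel=(H>18)&(H<32)&(S>120)&(V>100)
    pur=(H>130)&(H<160)&(S>100)
    blue=(H>105)&(H<125)&(S>120)&(V>40)
    print(nm,'red',comps(img,red)); print('pur',comps(img,pur));print('blue',comps(img,blue,40));print('yel',[c for c in comps(img,yel,8) if 300<c[1][0]<420 and 140<c[1][1]<240])
E
```

```text
top red [([606, 163, 34, 123, 2204], [626.4, 215.7]), ([333, 169, 5, 22, 26], [335.2, 179.3]), ([160, 214, 17, 10, 147], [167.8, 218.8]), ([621, 236, 11, 10, 81], [626.1, 240.7])]
pur [([162, 258, 22, 16, 244], [173.7, 265.8])]
blue [([142, 0, 125, 66, 5367], [201.7, 26.3]), ([474, 44, 126, 89, 5068], [542.3, 85.2]), ([354, 151, 23, 36, 183], [362.9, 166.5]), ([439, 204, 53, 47, 339], [464.3, 227.1])]
yel [([360, 163, 13, 22, 77], [366.2, 173.3])]
side red [([248, 159, 9, 15, 94], [251.3, 166.7]), ([412, 231, 51, 32, 585], [437.1, 247.0]), ([0, 279, 35, 121, 2175], [13.1, 348.4]), ([560, 385, 15, 15, 176], [567.0, 392.0])]
pur [([222, 175, 10, 18, 110], [226.0, 184.4])]
blue [([354, 196, 32, 48, 871], [368.0, 221.0]), ([481, 205, 144, 112, 6473], [550.1, 261.5]), ([383, 270, 60, 52, 1294], [411.6, 295.2])]
yel []
```

View pics/crop0.png

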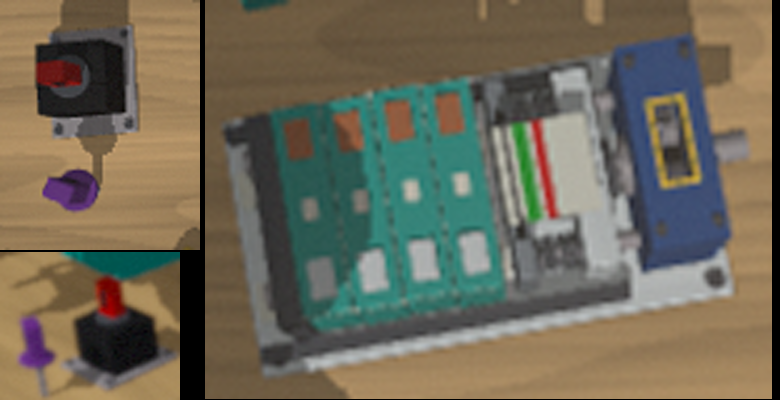

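The bar could be the red handle in the black stand, at top (168,219) and side (251,167), or the purple look-alike at top (173,266) and side (226,184). The red one fits the description (red handle, black stand), and the crop confirms it. The slot is the yellow rectangle at top (366,173). The red strip on the gauge at (335,179) is not a handle.

```bash
python3 - <<'E'
from h import *
a=np.load('top0.npy')
ct=cam('top');cs=cam('side')
def tri(u,v):
    o1,d1=ray(ct,[u]);o2,d2=ray(cs,[v]);d1=d1[0];d2=d2[0]
    x=np.linalg.lstsq(np.c_[d1,-d2],o2-o1,rcond=None)[0]
    return o1+x[0]*d1,o2+x[1]*d2
print('handle',tri([168,219],[251.3,166.7]))
h=cv2.cvtColor(a,cv2.COLOR_RGB2HSV);H,S,V=[h[:,:,i].astype(int) for i in range(3)]
yel=(H>18)&(H<32)&(S>120)&(V>100)
m=np.zeros_like(yel);m[160:188,355:378]=1
ys,xs=np.where(yel&m); r=cv2.minAreaRect(np.c_[xs,ys].astype(np.float32));print(r)
P=onz(ct,cv2.boxPoints(r),.116); print('slot',P.mean(0),P)
# housing edges, base plate corners from crop px
q=lambda x,y:[255+(x-205)/4.2,140+y/4.2]
print('cover corners',onz(ct,[q(614,52),q(692,38),q(730,248),q(650,267)],.116).round(4))
print('base corners',onz(ct,[q(262,375),q(733,295)],.012).round(4))
# pointer, gauge
print('plate/gauge', onz(ct,[q(502,170),q(526,172),q(544,168)],.104).round(4))
g=lambda x,y:[145+x/2.5,190+y/2.5]
print('stand top',onz(ct,[g(36,42),g(37,115),g(123,117),g(124,42)],.07).round(4))
s=get_state();print(R.from_quat(s['tcp_rot']).as_matrix().round(3))
E
```

```text
handle (array([0.50872548, 0.37738552, 0.0957918 ]), array([0.50981317, 0.3765662 , 0.09559322]))
((366.0192565917969, 173.09617614746094), (20.592193603515625, 9.021341323852539), 78.69007110595703)
slot [ 0.5992744  -0.09558517  0.116     ] [[ 0.62153953 -0.08158381  0.116     ]
 [ 0.62506216 -0.10240869  0.116     ]
 [ 0.57698306 -0.10951794  0.116     ]
 [ 0.57351285 -0.08883025  0.116     ]]
cover corners [[ 0.6496 -0.066   0.116 ]
 [ 0.6562 -0.1098  0.116 ]
 [ 0.5373 -0.125   0.116 ]
 [ 0.5283 -0.0807  0.116 ]]
base corners [[ 0.4829  0.1475  0.012 ]
 [ 0.5221 -0.1385  0.012 ]]
plate/gauge [[ 0.5871 -0.0014  0.104 ]
 [ 0.5855 -0.0147  0.104 ]
 [ 0.5874 -0.0249  0.104 ]]
stand top [[0.542  0.4093 0.07  ]
 [0.4703 0.4071 0.07  ]
 [0.4661 0.3213 0.07  ]
 [0.5392 0.3206 0.07  ]]
[[-0.911  0.413 -0.001]
 [ 0.413  0.911 -0.002]
 [ 0.    -0.002 -1.   ]]
```

move_arm --moves '[[1, [-0.0307, -0.0121, 0], [0, 0, 0]], [1, [-0.0307, -0.0121, 0], [0, 0, 0]], [1, [-0.0307, -0.0121, 0], [0, 0, 0]], [1, [-0.0307, -0.0121, 0], [0, 0, 0]], [1, [-0.0307, -0.0121, 0], [0, 0, 0]], [1, [-0.0307, -0.0121, 0], [0, 0, 0]], [1, [-0.0307, -0.0121, 0], [0, 0, 0]], [1, [-0.0307, -0.0121, 0], [0, 0, 0]], [1, [-0.0307, -0.0121, 0], [0, 0, 0]], [1, [-0.0307, -0.0121, 0], [0, 0, 0]]]' --grip_force 100

```text
time: 0.93
eef_pos: [0.509, 0.3763, 0.2307]
tcp_rot: [0.211, 0.977, -0.0, -0.0]
contact_force: [1.5, 0.1, -0.2]
opening: 1.003
finger_force: 0.0
```

move_arm --moves '[[1, [0, 0, 0], [0, 0, 0.1145]], [1, [0, 0, 0], [0, 0, 0.1145]], [1, [0, 0, 0], [0, 0, 0.1145]], [1, [0, 0, 0], [0, 0, 0.1145]], [1, [0, 0, 0], [0, 0, 0.1145]], [1, [0, 0, 0], [0, 0, 0.1145]], [1, [0, 0, 0], [0, 0, 0.1145]], [1, [0, 0, 0], [0, 0, 0.1145]], [1, [0, 0, 0], [0, 0, 0.1145]], [1, [0, 0, 0], [0, 0, 0.1145]]]'

```text
time: 1.77
eef_pos: [0.508, 0.3775, 0.2306]
tcp_rot: [0.709, 0.705, -0.001, -0.0]
contact_force: [0.0, 0.4, -0.2]
opening: 0.999
finger_force: 0.0
```

```bash
python3 - <<'E'
from h import *
s=get_state(); print(s['time'],s['eef_pos'],R.from_quat(s['tcp_rot']).as_matrix().round(3).tolist(),s['qpos'])
a=read_camera('wrist');np.save('w1.npy',a);save('w1',a)
c=cam('wrist',s)
h=cv2.cvtColor(a,cv2.COLOR_RGB2HSV);H,S,V=[h[:,:,i].astype(int) for i in range(3)]
red=(((H<5)|(H>174))&(S>150)&(V>50)).astype(np.uint8)
n,l,st,cc=cv2.connectedComponentsWithStats(red)
for i in range(1,n):
  if st[i,4]>100: print(st[i],cc[i])
E
```

```text
1.7667 [0.5080221  0.37754449 0.23056597] [[0.006, 1.0, -0.001], [1.0, -0.006, -0.001], [-0.001, -0.001, -1.0]] [4.79002193e-01 1.96523172e-01 1.68546650e+00 4.02604231e-05
 1.26096751e+00 4.84671803e-01]
[307 176  23  40 823] [318.23936817 195.7290401 ]
```

View pics/w1.png

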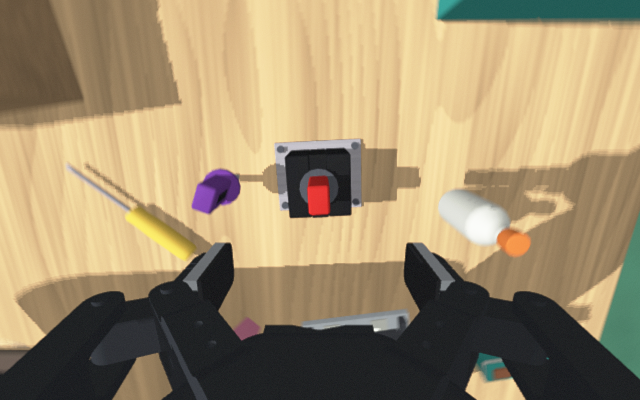

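```bash
python3 - <<'E'
from h import *
a=np.load('w1.npy'); s=get_state(); c=cam('wrist',s)
h=cv2.cvtColor(a,cv2.COLOR_RGB2HSV);H,S,V=[h[:,:,i].astype(int) for i in range(3)]
red=(((H<5)|(H>174))&(S>150)&(V>50))[170:222,300:336]
for r in range(0,52,4):
  xs=np.where(red[r])[0]; print(170+r,(xs.min()+300,xs.max()+300,V[170+r,318]) if len(xs) else None)
print('far top edge mid',onz(c,[[318.5,216]],.126))
for yaw in(0,):
  for p in([.508,.377],):
    P=[[p[0]+i*.01,p[1]+j*.014,z] for z in(.126,.076) for i in(-1,1) for j in(-1,1)]
    print(proj(c,P).round(0).tolist())
# stand block top: dark
blk=(V[140:230,270:370]<60)
ys,xs=np.where(blk); r=cv2.minAreaRect(np.c_[xs+270,ys+140].astype(np.float32)); print(r, cv2.boxPoints(r))
print(onz(c,cv2.boxPoints(r),.07).round(4))
E
```

```text
170 None
174 None
178 (np.int64(309), np.int64(327), np.int64(125))
182 (np.int64(308), np.int64(327), np.int64(129))
186 (np.int64(308), np.int64(328), np.int64(203))
190 (np.int64(307), np.int64(328), np.int64(233))
194 (np.int64(308), np.int64(329), np.int64(232))
198 (np.int64(308), np.int64(329), np.int64(232))
202 (np.int64(308), np.int64(329), np.int64(232))
206 (np.int64(308), np.int64(329), np.int64(230))
210 (np.int64(308), np.int64(329), np.int64(230))
214 (np.int64(310), np.int64(327), np.int64(168))
218 None
far top edge mid [[0.5077277  0.36046536 0.126     ]]
[[308.0, 213.0], [307.0, 183.0], [330.0, 213.0], [330.0, 183.0], [310.0, 199.0], [309.0, 173.0], [328.0, 199.0], [328.0, 173.0]]
((318.44329833984375, 182.75259399414062), (66.74925994873047, 64.11561584472656), 87.39744567871094) [[284.90308 150.86804]
 [348.95258 147.95673]
 [351.98352 214.63715]
 [287.93402 217.54846]]
[[0.4729 0.4137 0.07  ]
 [0.5399 0.4161 0.07  ]
 [0.5447 0.3427 0.07  ]
 [0.4733 0.3398 0.07  ]]
```

move_arm --moves '[[0.7, [-0.002, 0, 0.015], [0, 0, 0]], [0.7, [0, 0, 0.022], [0, 0, 0]], [0.7, [0, 0, 0.022], [0, 0, 0]], [0.7, [0, 0, 0.022], [0, 0, 0]], [0.7, [0, 0, 0.022], [0, 0, 0]], [0.7, [0, 0, 0.018], [0, 0, 0]], [0.7, [0, 0, 0.014], [0, 0, 0]], [0.7, [0, 0, 0.008], [0, 0, 0]], [0.7, [0, 0, 0.0036], [0, 0, 0]], [0.7, [0, 0, 0], [0, 0, 0]]]'

```text
time: 2.65
eef_pos: [0.5082, 0.3756, 0.0841]
tcp_rot: [0.707, 0.707, -0.001, -0.0]
contact_force: [-0.2, 0.2, 0.6]
opening: 0.699
finger_force: 0.0
```

move_arm --moves '[[0.5, [0, 0, 0], [0, 0, 0]], [0.3, [0, 0, 0], [0, 0, 0]], [0.1, [0, 0, 0], [0, 0, 0]], [0, [0, 0, 0], [0, 0, 0]], [0, [0, 0, 0], [0, 0, 0]], [0, [0, 0, 0], [0, 0, 0]], [0, [0, 0, 0], [0, 0, 0]], [0, [0, 0, 0], [0, 0, 0]], [0, [0, 0, 0], [0, 0, 0]], [0, [0, 0, 0], [0, 0, 0]]]' --grip_force 100

```text
time: 3.48
eef_pos: [0.5093, 0.3762, 0.0863]
tcp_rot: [0.707, 0.707, 0.001, 0.0]
contact_force: [-0.5, 0.6, 5.8]
opening: 0.218
finger_force: 98.1
```

move_arm --moves '[[0, [0, 0, -0.006], [0, 0, 0]], [0, [0, 0, -0.015], [0, 0, 0]], [0, [0, 0, -0.019], [0, 0, 0]], [0, [0, 0, -0.02], [0, 0, 0]], [0, [0, 0, -0.02], [0, 0, 0]], [0, [0, 0, -0.02], [0, 0, 0]], [0, [0, 0, -0.02], [0, 0, 0]], [0, [0, 0, -0.018], [0, 0, 0]], [0, [0, 0, -0.012], [0, 0, 0]], [0, [0, 0, -0.006], [0, 0, 0]]]'

```text
time: 4.32
eef_pos: [0.5086, 0.3759, 0.2423]
tcp_rot: [0.707, 0.707, 0.001, 0.0]
contact_force: [1.3, -0.9, -1.4]
opening: 0.221
finger_force: 97.5
```

```bash
python3 - <<'E'
from h import *
s=get_state(); print(s['time'],s['eef_pos'],R.from_quat(s['tcp_rot']).as_matrix().round(3).tolist(),s['contact_force'],s['opening'])
a=read_camera('wrist');np.save('w2.npy',a);save('w2',a)
c=cam('wrist',s); e=s['eef_pos']
print(proj(c,[e+[0,0,-.071],e+[0,0,-.016],e+[0.021,0,-.016],e+[-0.021,0,-.016]]))
t=read_camera('top'); save('t2',t)
E
```

```text
4.3167 [0.50862518 0.37588549 0.24225541] [[-0.0, 1.0, 0.002], [1.0, 0.0, 0.001], [0.001, 0.002, -1.0]] [ 1.26182589 -0.87972691 -1.40436401] 0.22079833012000477
[[318.35427417 209.24380961]
 [318.39960672 236.93027669]
 [353.7595899  236.93951279]
 [283.03098041 236.91937161]]
```

View pics/w2.png

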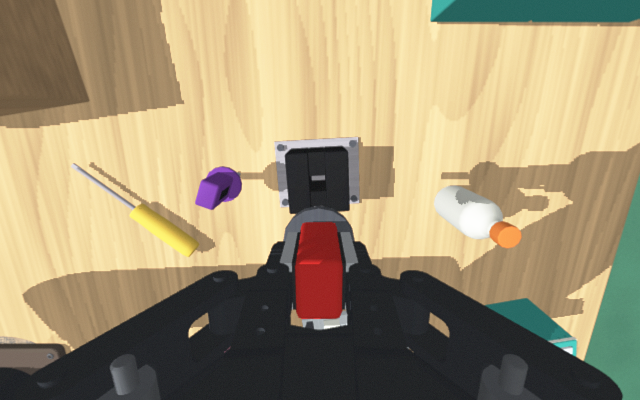

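move_arm --moves '[[0, [-0.01, 0.002, 0], [0, 0, 0]], [0, [-0.024, 0.004, 0], [0, 0, 0]], [0, [-0.033, 0.006, 0], [0, 0, 0]], [0, [-0.033, 0.006, 0], [0, 0, 0]], [0, [-0.033, 0.006, 0], [0, 0, 0]], [0, [-0.033, 0.006, 0], [0, 0, 0]], [0, [-0.033, 0.006, 0], [0, 0, 0]], [0, [-0.033, 0.006, 0], [0, 0, 0]], [0, [-0.033, 0.006, 0], [0, 0, 0]], [0, [-0.033, 0.006, 0], [0, 0, 0]]]'

```text
time: 5.25
eef_pos: [0.5612, 0.0755, 0.2386]
tcp_rot: [0.707, 0.707, -0.001, -0.001]
contact_force: [-0.8, 0.1, -1.0]
opening: 0.221
finger_force: 97.6
```

move_arm --moves '[[0, [-0.033, 0.006, 0], [0, 0, 0]], [0, [-0.033, 0.006, 0], [0, 0, 0]], [0, [-0.033, 0.006, 0], [0, 0, 0]], [0, [-0.033, 0.006, 0], [0, 0, 0]], [0, [-0.033, 0.006, 0], [0, 0, 0]], [0, [-0.033, 0.006, 0], [0, 0, 0]], [0, [-0.024, 0.006, 0], [0, 0, 0]], [0, [-0.011, 0.003, 0], [0, 0, -0.05]], [0, [0, 0, 0], [0, 0, -0.05]], [0, [0, 0, 0], [0, 0, -0.04]]]'

```text
time: 6.08
eef_pos: [0.606, -0.1569, 0.2381]
tcp_rot: [0.656, 0.755, -0.001, -0.002]
contact_force: [0.5, 0.5, -2.0]
opening: 0.221
finger_force: 97.5
```

```bash
python3 - <<'E'
from h import *
s=get_state(); print(s['time'],s['eef_pos'],R.from_quat(s['tcp_rot']).as_matrix().round(3).tolist(),s['contact_force'],s['opening'])
a=read_camera('wrist');np.save('w3.npy',a);import pickle;pickle.dump(s,open('s3.pkl','wb'))
im=cv2.resize(a[60:260,200:440],None,fx=3,fy=3,interpolation=cv2.INTER_CUBIC)
save('w3',im)
c=cam('wrist',s)
print(proj(c,[[.5993,-.0956,.116]]))
h=cv2.cvtColor(a,cv2.COLOR_RGB2HSV);H,S,V=[h[:,:,i].astype(int) for i in range(3)]
yel=((H>18)&(H<32)&(S>150)&(V>100)).astype(np.uint8)
n,l,st,cc=cv2.connectedComponentsWithStats(yel)
for i in range(1,n):
  if st[i,4]>60: print(st[i],cc[i])
E
```

```text
6.0833 [ 0.60603745 -0.15689953  0.23805365] [[-0.14, 0.99, -0.004], [0.99, 0.14, 0.001], [0.002, -0.004, -1.0]] [ 0.52478103  0.48874171 -1.96564563] 0.2210047368607268
[[321.20048872 126.61498783]]
```

View pics/w3.png

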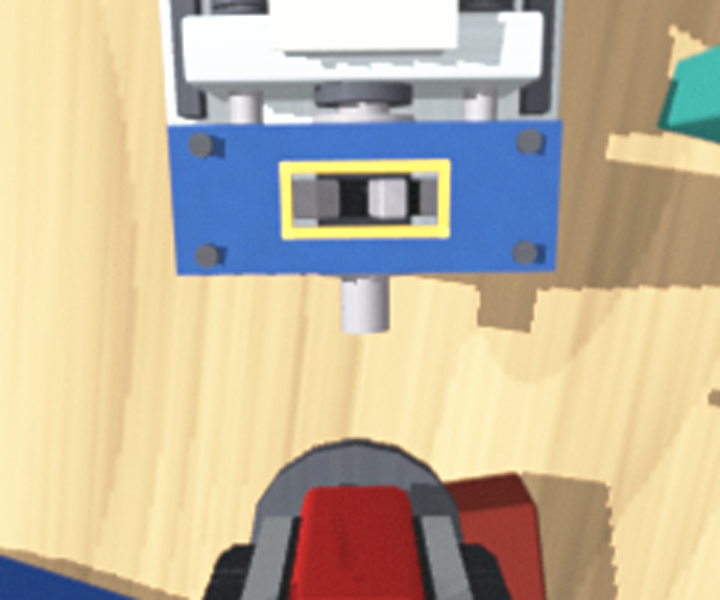

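```bash
cat > g.py <<'E'
from h import *
S=np.array([.5993,-.0956,.116])
def offs(s=None):
    """bar tip (assumed TCP-71mm along tool z) in slot frame, mm, fixture yaw YAW"""
    s=s or get_state(); T=R.from_quat(s['tcp_rot']).as_matrix()
    p=s['eef_pos']+T[:,2]*.071-S
    return (R.from_euler('z',-YAW).as_matrix()@p*1000).round(1), T
YAW=np.radians(8)
E
python3 - <<'E'
from g import *
import pickle
a=np.load('w3.npy');s=pickle.load(open('s3.pkl','rb'));c=cam('wrist',s)
f=lambda x,y:[200+x/3,60+y/3]
P=onz(c,[f(286,166),f(444,165),f(444,233),f(287,233)],.116); print('slot ring mid-line',P.round(4),P.mean(0))
d=P[1]-P[0]+P[2]-P[3]; print('yaw',np.degrees(np.arctan2(d[1],d[0])))
Q=onz(c,[f(168,125),f(561,121),f(556,271),f(178,275)],.116); print('cover',Q.round(4),Q.mean(0)); 
d=Q[1]-Q[0]+Q[2]-Q[3]; print('yaw',np.degrees(np.arctan2(d[1],d[0])), np.linalg.norm(d)/2)
T=R.from_quat(s['tcp_rot']).as_matrix();e=s['eef_pos']
for y in(0,): print('collar rim',[proj(c,[e+T@[.021+o,0,z]]).round(1).tolist() for o in(0,-.002) for z in(.010,.016)])
print('collar sides',[proj(c,[e+T@[0,k,.010]]).round(1).tolist() for k in(-.021,.021)])
print(offs(s))
E
```

```text
slot ring mid-line [[ 0.5752 -0.0892  0.116 ]
 [ 0.6214 -0.0824  0.116 ]
 [ 0.6247 -0.1018  0.116 ]
 [ 0.5778 -0.1084  0.116 ]] [ 0.59976593 -0.09545754  0.116     ]
yaw 8.230830790127591
cover [[ 0.5397 -0.0826  0.116 ]
 [ 0.6531 -0.0655  0.116 ]
 [ 0.6603 -0.1082  0.116 ]
 [ 0.5463 -0.1256  0.116 ]] [ 0.59984474 -0.09546435  0.116     ]
yaw 8.635117261894067 0.11500520536590235
collar rim [[[318.5, 206.0]], [[318.5, 202.9]], [[318.4, 209.4]], [[318.5, 206.3]]]
collar sides [[[281.8, 241.0]], [[355.0, 241.1]]]
(array([ -2.1, -61.5,  51.1]), array([[-0.13953999,  0.99020767, -0.00416779],
       [ 0.99021438,  0.13954703,  0.0014481 ],
       [ 0.00201552, -0.00392494, -0.99999027]]))
```

move_arm --moves '[[0, [0.008, -0.0019, 0], [0, 0, 0]], [0, [0.014, 0, 0], [0, 0, 0]], [0, [0.016, 0, 0], [0, 0, 0]], [0, [0.014, 0, 0], [0, 0, 0]], [0, [0.008, 0, 0], [0, 0, 0]], [0, [0.003, 0, 0.01], [0, 0, 0]], [0, [0, 0, 0.015], [0, 0, 0]], [0, [0, 0, 0.012], [0, 0, 0]], [0, [0, 0, 0.008], [0, 0, 0]], [0, [0, 0, 0], [0, 0, 0]]]'

```text
time: 6.97
eef_pos: [0.5951, -0.0927, 0.1923]
tcp_rot: [0.656, 0.755, -0.001, -0.003]
contact_force: [-0.4, 0.6, -1.7]
opening: 0.225
finger_force: 97.6
```

```bash
sed -i 's/\.5993,-\.0956/.5998,-.0955/; s/T\[:,2\]\*\.071/T@[-.0015,0,.071]/; s/radians(8)/radians(8.3)/' g.py; python3 - <<'E'
from g import *
s=get_state(); print(s['time'],s['eef_pos'],offs(s)[0],s['contact_force'])
a=read_camera('wrist'); t=read_camera('top'); b=read_camera('side')
im=np.zeros((400,760,3),np.uint8)
im[:380,:380]=cv2.resize(t[140:235,310:405],(380,380),interpolation=cv2.INTER_CUBIC)
im[:375,385:760]=cv2.resize(b[160:260,300:400],(375,375),interpolation=cv2.INTER_CUBIC)
save('v4',im)
E
```

```text
6.9667 [ 0.59511422 -0.09267521  0.19229488] [-4.6  2.1  5.3] [-0.37925433  0.55223918 -1.72644029]
```

View pics/v4.png

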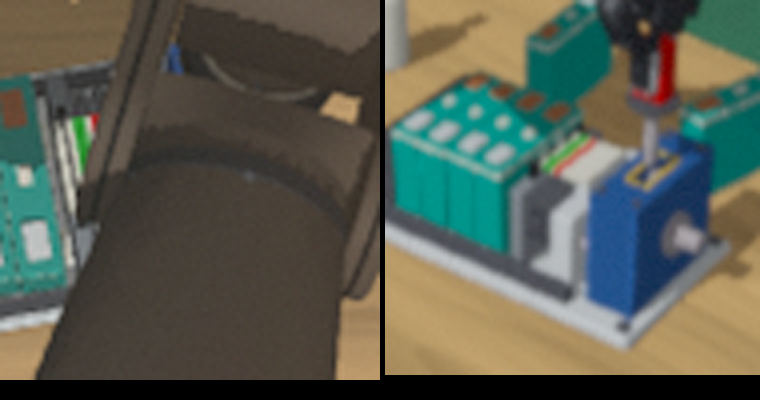

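```bash
python3 - <<'E'
from g import *
c=cam('side'); Rf=R.from_euler('z',YAW).as_matrix()
f=lambda p:(proj(c,[S+Rf@(np.array(p)/1000)])[0])
t=lambda q:[round(385+(q[0]-300)*3.75),round((q[1]-160)*3.75)]
for p in([-4.6,2.1,5.3],[-4.6,0,5.3],[-4.6,-2,5.3],[-26,-12,0],[26,12,0],[-26,12,0],[26,-12,0],[0,0,0]): print(p,t(f(p)))
E
```

```text
[-4.6, 2.1, 5.3] [645, 162]
[-4.6, 0, 5.3] [647, 163]
[-4.6, -2, 5.3] [649, 164]
[-26, -12, 0] [645, 187]
[26, 12, 0] [655, 146]
[-26, 12, 0] [619, 176]
[26, -12, 0] [681, 156]
[0, 0, 0] [650, 166]
```

```bash
python3 - <<'E'
import cv2
im=cv2.imread('pics/v4.png')[90:210,590:730]; cv2.imwrite('pics/v4b.png',cv2.resize(im,None,fx=4,fy=4,interpolation=cv2.INTER_CUBIC))
E
```

```text
(no output)
```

View pics/v4b.png

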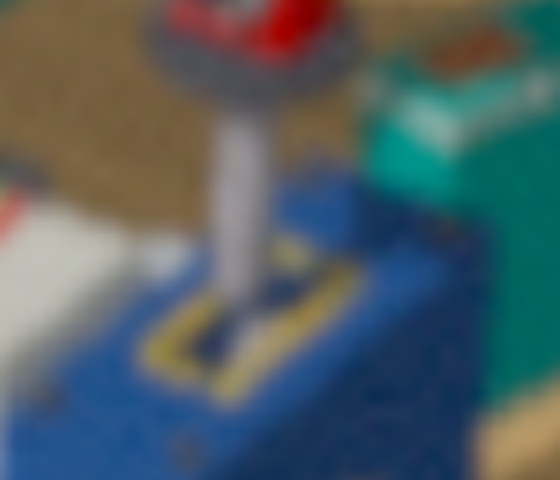

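move_arm --moves '[[0, [-0.0021, 0, 0], [0, 0, 0]], [0, [0, 0, 0], [0, 0, 0]], [0, [0, 0, 0.003], [0, 0, 0]], [0, [0, 0, 0.003], [0, 0, 0]], [0, [0, 0, 0.003], [0, 0, 0]], [0, [0, 0, 0.003], [0, 0, 0]], [0, [0, 0, 0.003], [0, 0, 0]], [0, [0, 0, 0.003], [0, 0, 0]], [0, [0, 0, 0.003], [0, 0, 0]], [0, [0, 0, 0.001], [0, 0, 0]]]'

```text
time: 7.95
eef_pos: [0.5967, -0.0951, 0.1729]
tcp_rot: [0.656, 0.755, -0.0, -0.001]
contact_force: [-0.3, -0.7, -2.2]
opening: 0.22
finger_force: 97.6
```

```bash
python3 - <<'E'
from g import *
s=get_state(); print(s['time'],s['eef_pos'],offs(s)[0],s['contact_force'],s['wrist_torque'])
E
```

```text
7.95 [ 0.59665938 -0.09508826  0.17287761] [ -3.1  -0.6 -14.1] [-0.27313727 -0.73368194 -2.22924212] [-0.01754781  0.00590033 -0.00456138]
```

move_arm --moves '[[0, [0, 0, 0.002], [0, 0, 0]], [0, [0, 0.002, 0], [0, 0, 0]], [0, [0, 0.002, 0], [0, 0, 0]], [0, [0, 0.002, 0], [0, 0, 0]], [0, [0, 0.002, 0], [0, 0, 0]], [0, [0, 0.002, 0], [0, 0, 0]], [0, [0, 0.002, 0], [0, 0, 0]], [0, [0, 0.002, 0], [0, 0, 0]], [0, [0, 0.002, 0], [0, 0, 0]], [0, [0, 0.002, 0], [0, 0, 0]]]'

```text
time: 8.78
eef_pos: [0.6123, -0.0927, 0.1702]
tcp_rot: [0.656, 0.755, -0.003, -0.003]
contact_force: [-6.0, -0.7, -1.3]
opening: 0.221
finger_force: 97.6
```

```bash
python3 - <<'E'
from g import *
s=get_state(); print(s['time'],s['eef_pos'],offs(s)[0],s['contact_force'],s['wrist_torque'])
E
```

```text
8.7833 [ 0.61227811 -0.09269462  0.17023745] [ 12.1  -0.4 -16.8] [-5.97418302 -0.70608117 -1.34911147] [-0.21351264  1.35130079 -0.02609968]
```

move_arm --moves '[[0, [0, 0.0015, 0], [0, 0, 0]], [0, [0, 0.0015, 0], [0, 0, 0]], [0, [0, 0, 0], [0, 0, 0]], [0, [0, -0.001, -0.004], [0, 0, 0]], [0, [0, 0, -0.006], [0, 0, 0]], [0, [0, 0, -0.006], [0, 0, 0]], [0, [0, -0.006, -0.001], [0, 0, 0]], [0, [0, -0.009, 0], [0, 0, 0]], [0, [0, -0.009, 0], [0, 0, 0]], [0, [0, -0.004, 0], [0, 0, 0]]]'

```text
time: 9.62
eef_pos: [0.5876, -0.0964, 0.1886]
tcp_rot: [0.656, 0.755, -0.0, -0.0]
contact_force: [-0.5, -0.5, -1.2]
opening: 0.223
finger_force: 98.1
```

```bash
python3 - <<'E'
from g import *
s=get_state(); print(s['time'],s['eef_pos'],offs(s)[0],s['contact_force'],s['wrist_torque'])
a=read_camera('wrist');np.save('w5.npy',a)
import pickle;pickle.dump(s,open('s5.pkl','wb'))
save('w5',cv2.resize(a[0:220,190:450],None,fx=2.7,fy=2.7,interpolation=cv2.INTER_CUBIC))
E
```

```text
9.6167 [ 0.58757435 -0.09639243  0.18855694] [-12.3  -0.6   1.6] [-0.54228357 -0.4816864  -1.20944816] [ 0.04081182 -0.01375074 -0.01809421]
```

View pics/w5.png

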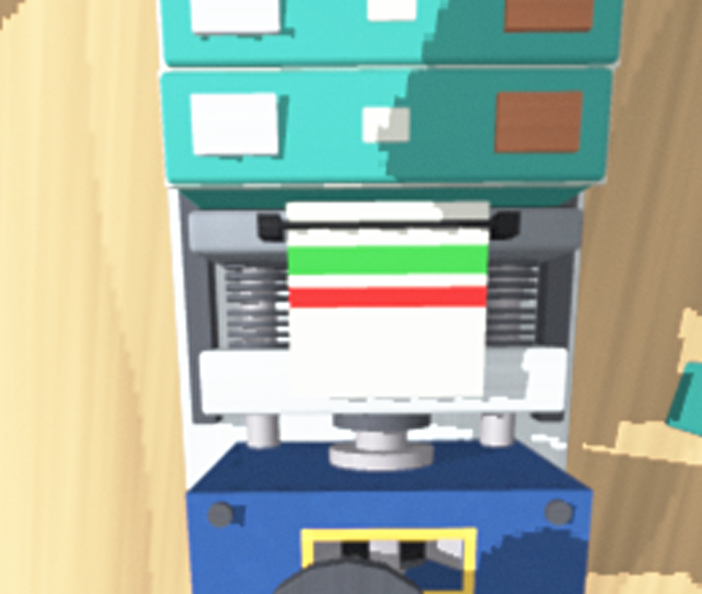

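move_arm --moves '[[0, [0, -0.0005, 0.005], [0, 0, 0]], [0, [0, 0, 0.007], [0, 0, 0]], [0, [0, 0, 0.0065], [0, 0, 0]], [0, [0, 0.003, 0], [0, 0, 0]], [0, [0, 0.004, 0], [0, 0, 0]], [0, [0, 0.0045, 0], [0, 0, 0]], [0, [0, 0.0045, 0], [0, 0, 0]], [0, [0, 0.0045, 0], [0, 0, 0]], [0, [0, 0.0045, 0], [0, 0, 0]], [0, [0, 0.002, 0], [0, 0, 0]]]'

```text
time: 10.5
eef_pos: [0.6131, -0.0924, 0.1684]
tcp_rot: [0.656, 0.755, -0.003, -0.004]
contact_force: [-5.6, -0.1, -1.0]
opening: 0.218
finger_force: 98.3
```

```bash
cat > m.py <<'E'
from g import *
s=get_state(); print(round(s['time'],2),'tip',offs(s)[0],s['contact_force'].round(1),s['wrist_torque'].round(2))
a=read_camera('wrist'); c=cam('wrist',s)
h=cv2.cvtColor(a,cv2.COLOR_RGB2HSV);H,Sa,V=[h[:,:,i].astype(int) for i in range(3)]
g=((H>50)&(H<70)&(Sa>150)).astype(np.uint8); n,l,st,cc=cv2.connectedComponentsWithStats(g)
i=1+np.argmax(st[1:,4]); x,y,w,hh,A=st[i]; cols=slice(x+5,x+w-5)
G=g[:,cols].mean(1); Rd=(((H<6)|(H>172))&(Sa>150))[:,cols].mean(1); K=(V<70)[:,cols].mean(1)
rows=np.arange(400)
def cen(p,lo,hi): q=np.where((rows>=lo)&(rows<hi),p,0); return (q*rows).sum()/q.sum() if q.sum()>.5 else None
ry=cen(Rd,y,y+40); gy=cen(G,y-2,y+40); py=cen(K,y-30,y+45)
print('green',gy,'red',ry,'pointer',py,'px/mm',(ry-gy)/10)
# green centre 4mm past edge; compression = 9 at green centre
if py: print('compression mm ~',9+(py-gy)/((ry-gy)/10.))
E
python3 m.py
```

```text
10.5 tip [ 13.   -0.2 -18.6] [-5.6 -0.1 -1. ] [-0.19  1.5   0.03]
green 86.8263888888889 red 102.16216216216216 pointer 72.45774647887325 px/mm 1.533577327327326
compression mm ~ -0.3693628315807871
```

move_arm --moves '[[0, [0, 0.0015, 0], [0, 0, 0]], [0, [0, 0, 0], [0, 0, 0]], [0, [0, -0.001, -0.005], [0, 0, 0]], [0, [0, 0, -0.007], [0, 0, 0]], [0, [0, 0, -0.007], [0, 0, 0]], [0, [0, -0.007, -0.001], [0, 0, 0]], [0, [0, -0.009, 0], [0, 0, 0]], [0, [0, -0.0075, 0], [0, 0, 0]], [0, [0, -0.003, 0], [0, 0, 0]], [0, [0, 0, 0], [0, 0, 0]]]'

```text
time: 11.38
eef_pos: [0.5884, -0.0963, 0.1899]
tcp_rot: [0.656, 0.755, -0.0, -0.0]
contact_force: [0.3, -0.2, -1.6]
opening: 0.225
finger_force: 98.5
```

```bash
python3 m.py
```

```text
11.38 tip [-11.5  -0.6   2.9] [ 0.3 -0.2 -1.6] [-0.03 -0.03  0.05]
green 89.0 red 102.85981308411215 pointer 75.88659793814433 px/mm 1.3859813084112147
compression mm ~ -0.46145664611299075
```

move_arm --moves '[[0, [0, -0.0015, 0.004], [0, 0, 0]], [0, [0, 0, 0.007], [0, 0, 0]], [0, [0, 0, 0.007], [0, 0, 0]], [0, [0, 0.003, 0.0015], [0, 0, 0]], [0, [0, 0.004, 0], [0, 0, 0]], [0, [0, 0.0045, 0], [0, 0, 0]], [0, [0, 0.0045, 0], [0, 0, 0]], [0, [0, 0.0045, 0], [0, 0, 0]], [0, [0, 0.0045, 0], [0, 0, 0]], [0, [0, 0.002, 0], [0, 0, 0]]]'

```text
time: 12.27
eef_pos: [0.6113, -0.0925, 0.168]
tcp_rot: [0.656, 0.755, -0.004, -0.005]
contact_force: [-6.9, -1.2, -1.5]
opening: 0.219
finger_force: 98.4
```

```bash
python3 m.py
```

```text
12.27 tip [ 10.9   0.  -19. ] [-6.9 -1.2 -1.5] [-0.24  1.85 -0.01]
green 80.10695187165774 red 95.6 pointer 68.91463414634147 px/mm 1.5493048128342253
compression mm ~ 1.7759097934759698
```

move_arm --moves '[[0, [0, 0.002, 0], [0, 0, 0]], [0, [0, 0.002, 0], [0, 0, 0]], [0, [0, 0, 0], [0, 0, 0]], [0, [0, -0.001, -0.005], [0, 0, 0]], [0, [0, 0, -0.007], [0, 0, 0]], [0, [0, 0, -0.007], [0, 0, 0]], [0, [0, -0.008, 0], [0, 0, 0]], [0, [0, -0.009, 0], [0, 0, 0]], [0, [0, -0.0075, 0], [0, 0, 0]], [0, [0, -0.003, 0], [0, 0, 0]]]'

```text
time: 13.15
eef_pos: [0.5892, -0.0962, 0.1896]
tcp_rot: [0.656, 0.755, -0.0, -0.0]
contact_force: [0.0, 0.0, -1.8]
opening: 0.224
finger_force: 98.8
```

```bash
python3 m.py
```

```text
13.15 tip [-10.6  -0.6   2.6] [ 0.   0.  -1.8] [ 0.05 -0.02 -0.01]
green 81.77611940298507 red 95.822695035461 pointer 72.84 px/mm 1.4046575632475922
compression mm ~ 2.63822212844203
```

move_arm --moves '[[0, [0, -0.0025, 0.001], [0, 0, 0]], [0, [0, 0, 0.006], [0, 0, 0]], [0, [0, 0, 0.007], [0, 0, 0]], [0, [0, 0.002, 0.006], [0, 0, 0]], [0, [0, 0.004, 0], [0, 0, 0]], [0, [0, 0.0045, 0], [0, 0, 0]], [0, [0, 0.0045, 0], [0, 0, 0]], [0, [0, 0.0045, 0], [0, 0, 0]], [0, [0, 0.0045, 0], [0, 0, 0]], [0, [0, 0.003, 0], [0, 0, 0]]]'

```text
time: 14.03
eef_pos: [0.6102, -0.0926, 0.1663]
tcp_rot: [0.655, 0.755, -0.005, -0.007]
contact_force: [-8.7, -2.2, -1.2]
opening: 0.228
finger_force: 98.7
```

```bash
python3 m.py
```

```text
14.03 tip [  9.5   0.1 -20.7] [-8.7 -2.2 -1.2] [-0.29  2.22 -0.01]
green 74.0 red 88.01467889908257 pointer 68.82539682539682 px/mm 1.4014678899082569
compression mm ~ 5.307726197749762
```

move_arm --moves '[[0, [0, 0.002, -0.001], [0, 0, 0]], [0, [0, 0.002, 0], [0, 0, 0]], [0, [0, 0.0015, 0], [0, 0, 0]], [0, [0, 0, 0], [0, 0, 0]], [0, [0, 0, 0], [0, 0, 0]], [0, [0, -0.001, -0.005], [0, 0, 0]], [0, [0, 0, -0.007], [0, 0, 0]], [0, [0, 0, -0.007], [0, 0, 0]], [0, [0, 0, -0.007], [0, 0, 0]], [0, [0, -0.008, -0.007], [0, 0, 0]]]'

```text
time: 14.92
eef_pos: [0.6135, -0.0934, 0.206]
tcp_rot: [0.656, 0.755, 0.002, 0.002]
contact_force: [0.4, -0.3, -2.0]
opening: 0.219
finger_force: 98.9
```

```bash
python3 m.py
```

```text
14.92 tip [14.3 -1.5 19.1] [ 0.4 -0.3 -2. ] [-0.02  0.04  0.01]
green 78.5 red 89.5 pointer 74.96666666666665 px/mm 1.1
compression mm ~ 5.7878787878787765
```

move_arm --moves '[[0, [0, -0.006, 0], [0, 0, 0]], [0, [0, -0.009, 0.003], [0, 0, 0]], [0, [0, -0.007, 0.006], [0, 0, 0]], [0, [0, -0.003, 0.005], [0, 0, 0]], [0, [0, 0, 0.003], [0, 0, 0]], [0, [0, 0, 0], [0, 0, 0]], [0, [0, 0, 0], [0, 0, 0]], [0, [0, 0, 0], [0, 0, 0]], [0, [0, 0, 0], [0, 0, 0]], [0, [0, 0, 0], [0, 0, 0]]]'

```text
time: 15.8
eef_pos: [0.587, -0.0968, 0.187]
tcp_rot: [0.656, 0.755, 0.0, 0.0]
contact_force: [0.5, 0.7, -2.5]
opening: 0.219
finger_force: 98.9
```

```bash
python3 m.py; python3 - <<'E'
from g import *
a=read_camera('wrist')
save('w9',cv2.resize(a[0:220,190:450],None,fx=2.7,fy=2.7,interpolation=cv2.INTER_CUBIC))
E
```

```text
15.8 tip [-12.8  -0.9   0. ] [ 0.5  0.7 -2.5] [0.03 0.02 0.05]
green 75.75510204081634 red 87.82392776523702 pointer 71.92700729927007 px/mm 1.2068825724420678
compression mm ~ 5.828113331854396
```

View pics/w9.png

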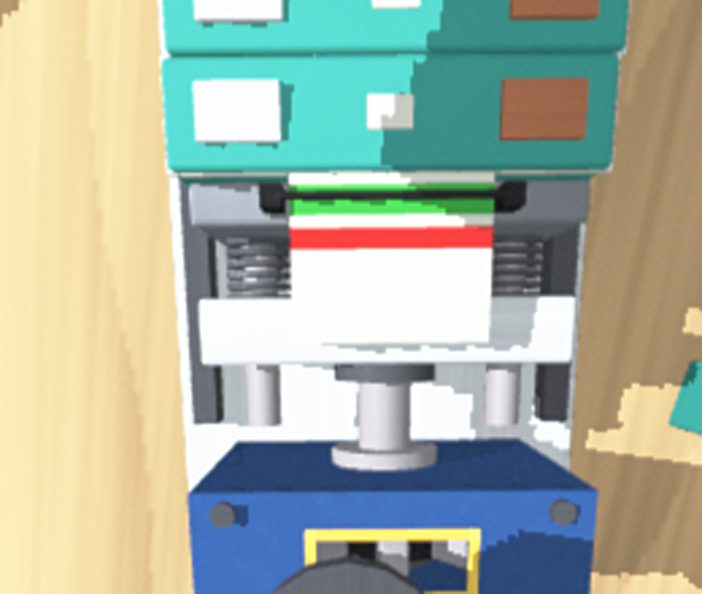

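move_arm --moves '[[0, [0, 0, -0.008], [0, 0, 0]], [0, [0, 0, -0.012], [0, 0, 0]], [0, [0, 0, -0.014], [0, 0, 0]], [0, [0, 0, -0.012], [0, 0, 0]], [0, [0, 0, -0.008], [0, 0, 0]], [0, [0, 0, 0], [0, 0, 0.05]], [0, [0, 0, 0], [0, 0, 0.05]], [0, [0, 0, 0], [0, 0, 0.04]], [0, [0.01, -0.002, 0], [0, 0, 0]], [0, [0.024, -0.004, 0], [0, 0, 0]]]'

```text
time: 16.73
eef_pos: [0.5809, -0.064, 0.2413]
tcp_rot: [0.708, 0.706, -0.0, 0.001]
contact_force: [1.3, 0.7, -1.0]
opening: 0.224
finger_force: 98.9
```

move_arm --moves '[[0, [0.033, -0.0055, 0], [0, 0, 0]], [0, [0.033, -0.0055, 0], [0, 0, 0]], [0, [0.033, -0.0055, 0], [0, 0, 0]], [0, [0.033, -0.0055, 0], [0, 0, 0]], [0, [0.033, -0.0055, 0], [0, 0, 0]], [0, [0.033, -0.0055, 0], [0, 0, 0]], [0, [0.033, -0.0055, 0], [0, 0, 0]], [0, [0.033, -0.0055, 0], [0, 0, 0]], [0, [0.033, -0.0055, 0], [0, 0, 0]], [0, [0.033, -0.0055, 0], [0, 0, 0]]]'

```text
time: 17.57
eef_pos: [0.5246, 0.2695, 0.2414]
tcp_rot: [0.707, 0.708, 0.0, 0.0]
contact_force: [0.8, 0.2, -1.0]
opening: 0.223
finger_force: 98.9
```

move_arm --moves '[[0, [0.033, -0.0055, 0], [0, 0, 0]], [0, [0.03, -0.005, 0], [0, 0, 0]], [0, [0.02, -0.004, 0], [0, 0, 0]], [0, [0.008, -0.002, 0], [0, 0, 0]], [0, [0, 0, 0], [0, 0, 0]], [0, [0, 0, 0], [0, 0, 0]], [0, [0, 0, 0], [0, 0, 0]], [0, [0, 0, 0], [0, 0, 0]], [0, [0, 0, 0], [0, 0, 0]], [0, [0, 0, 0], [0, 0, 0]]]'

```text
time: 18.4
eef_pos: [0.5095, 0.3574, 0.2408]
tcp_rot: [0.708, 0.707, -0.0, 0.0]
contact_force: [0.2, -0.2, -2.2]
opening: 0.223
finger_force: 99.0
```

```bash
python3 - <<'E'
from h import *
s=get_state(); print(s['time'],s['eef_pos'],R.from_quat(s['tcp_rot']).as_matrix().round(3).tolist(),s['contact_force'])
a=read_camera('wrist');b=read_camera('side');np.save('w10.npy',a);np.save('b10.npy',b)
c=cam('wrist',s)
w=cv2.resize(a[130:260,250:390],None,fx=2.7,fy=2.7,interpolation=cv2.INTER_CUBIC)
v=cv2.resize(b[110:210,205:305],None,fx=4,fy=4,interpolation=cv2.INTER_CUBIC)
im=np.zeros((400,790,3),np.uint8); im[:w.shape[0],:w.shape[1]]=w; im[:,385:785]=v
save('v10',im)
E
```

```text
18.4 [0.50950391 0.35736351 0.24079963] [[0.001, 1.0, 0.0], [1.0, -0.001, -0.0], [-0.0, 0.0, -1.0]] [ 0.18672108 -0.16999868 -2.17716328]
```

View pics/v10.png

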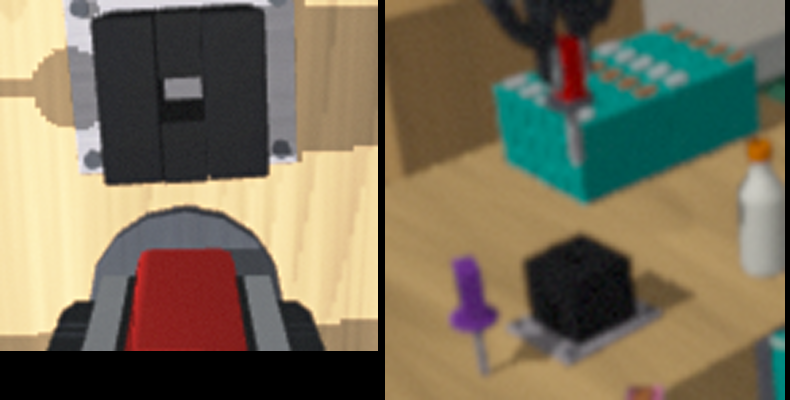

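```bash
python3 - <<'E'
from h import *
s=get_state(); c=cam('wrist',s); e=s['eef_pos']
print('well',onz(c,[[317.9,166.1]],.07), 'stand corners',onz(c,[[250+x/2.7,130+y/2.7] for x,y in((93,15),(265,5),(270,178),(105,185))],.07).round(4).tolist())
cs=cam('side'); b=np.load('b10.npy')
p=proj(cs,[e+[0,-.0015,.04],e+[0,-.0015,-.01],e+[0,-.0015,-.071]]); print([(385+(u-205)*4,(v-110)*4) for u,v in p])
T=R.from_quat(s['tcp_rot']).as_matrix()
print('rim',[proj(c,[e+T@[.021+o,0,z]]).round(1).tolist() for o in(0,-.002,-.004) for z in(.010,.016)], 'seen row',130+207/2.7,'col',250+186/2.7)
E
```

```text
well [[0.5087049  0.37599868 0.07      ]] stand corners [[0.473, 0.4088, 0.07], [0.541, 0.4127, 0.07], [0.545, 0.3421, 0.07], [0.4758, 0.3391, 0.07]]
[(np.float64(558.666650061278), np.float64(35.18361412853409)), (np.float64(565.7601366630402), np.float64(91.96418335472481)), (np.float64(574.058197303571), np.float64(158.29149492405668))]
rim [[[318.4, 206.0]], [[318.5, 202.9]], [[318.4, 209.4]], [[318.5, 206.3]], [[318.4, 212.8]], [[318.5, 209.6]]] seen row 206.66666666666666 col 318.8888888888889
```

move_arm --moves '[[0, [0.006, -0.0007, 0], [0, 0, 0]], [0, [0.009, 0, 0], [0, 0, 0]], [0, [0.0046, 0, 0.01], [0, 0, 0]], [0, [0, 0, 0.02], [0, 0, 0]], [0, [0, 0, 0.025], [0, 0, 0]], [0, [0, 0, 0.02], [0, 0, 0]], [0, [0, 0, 0.012], [0, 0, 0]], [0, [0, 0, 0.006], [0, 0, 0]], [0, [0, 0, 0], [0, 0, 0]], [0, [0, 0, 0], [0, 0, 0]]]'

```text
time: 19.33
eef_pos: [0.5088, 0.3783, 0.1483]
tcp_rot: [0.707, 0.707, 0.0, 0.0]
contact_force: [0.6, 0.5, -1.7]
opening: 0.218
finger_force: 98.9
```

move_arm --moves '[[0, [0, 0, 0.004], [0, 0, 0]], [0, [0, 0, 0.006], [0, 0, 0]], [0, [0, 0, 0.006], [0, 0, 0]], [0, [0, 0, 0.006], [0, 0, 0]], [0, [0, 0, 0.006], [0, 0, 0]], [0, [0, 0, 0.006], [0, 0, 0]], [0, [0, 0, 0.006], [0, 0, 0]], [0, [0, 0, 0.006], [0, 0, 0]], [0, [0, 0, 0.006], [0, 0, 0]], [0, [0, 0, 0.003], [0, 0, 0]]]'

```text
time: 20.17
eef_pos: [0.5079, 0.3776, 0.0914]
tcp_rot: [0.707, 0.707, -0.001, -0.0]
contact_force: [-0.2, 0.0, -1.3]
opening: 0.22
finger_force: 98.9
```

move_arm --moves '[[0, [0, 0, 0.0015], [0, 0, 0]], [0, [0, 0, 0.0015], [0, 0, 0]], [0, [0, 0, 0.001], [0, 0, 0]], [0, [0, 0, 0.001], [0, 0, 0]], [0, [0, 0, 0.0005], [0, 0, 0]], [0, [0, 0, 0], [0, 0, 0]], [0, [0, 0, 0], [0, 0, 0]], [0, [0, 0, 0], [0, 0, 0]], [0, [0, 0, 0], [0, 0, 0]], [0, [0, 0, 0], [0, 0, 0]]]'

```text
time: 21.0
eef_pos: [0.5085, 0.3779, 0.0873]
tcp_rot: [0.707, 0.707, 0.0, 0.0]
contact_force: [-0.8, 0.2, -1.5]
opening: 0.222
finger_force: 98.9
```

move_arm --moves '[[0, [0, 0, 0.001], [0, 0, 0]], [0, [0, 0, 0.001], [0, 0, 0]], [0, [0, 0, 0], [0, 0, 0]], [0, [0, 0, 0], [0, 0, 0]], [0, [0, 0, 0], [0, 0, 0]], [0, [0, 0, 0], [0, 0, 0]], [0, [0, 0, 0], [0, 0, 0]], [0, [0, 0, 0], [0, 0, 0]], [0, [0, 0, 0], [0, 0, 0]], [0, [0, 0, 0], [0, 0, 0]]]'

```text
time: 21.83
eef_pos: [0.5087, 0.378, 0.0863]
tcp_rot: [0.707, 0.707, 0.0, 0.0]
contact_force: [-3.0, -1.4, 5.2]
opening: 0.225
finger_force: 99.7
```

Collar contact is made at the home height (5 N up), so I'll open the fingers and rise.

move_arm --moves '[[0.3, [0, 0, 0], [0, 0, 0]], [0.4, [0, 0, 0], [0, 0, 0]], [0.5, [0, 0, 0], [0, 0, 0]], [0.6, [0, 0, 0], [0, 0, 0]], [0.7, [0, 0, 0], [0, 0, 0]], [0.7, [0, 0, 0], [0, 0, 0]], [0.7, [0, 0, 0], [0, 0, 0]], [0.7, [0, 0, -0.003], [0, 0, 0]], [0.7, [0, 0, -0.008], [0, 0, 0]], [0.7, [0, 0, -0.015], [0, 0, 0]]]'

```text
time: 22.67
eef_pos: [0.5072, 0.3773, 0.11]
tcp_rot: [0.707, 0.707, -0.002, -0.001]
contact_force: [0.4, -0.7, -0.6]
opening: 0.694
finger_force: 0.0
```

move_arm --moves '[[0.7, [0, 0, -0.02], [0, 0, 0]], [0.7, [0, 0, -0.025], [0, 0, 0]], [0.7, [0, 0, -0.03], [0, 0, 0]], [0.7, [0, 0, -0.03], [0, 0, 0]], [0.7, [0, 0, -0.015], [0, 0, 0]], [0.7, [0, 0, 0], [0, 0, 0]], [0.7, [0, 0, 0], [0, 0, 0]], [0.7, [0, 0, 0], [0, 0, 0]], [0.7, [0, 0, 0], [0, 0, 0]], [0.7, [0, 0, 0], [0, 0, 0]]]'

```text
time: 23.5
eef_pos: [0.5075, 0.3774, 0.2289]
tcp_rot: [0.707, 0.707, -0.002, -0.001]
contact_force: [-0.4, -0.2, -0.0]
opening: 0.7
finger_force: 0.0
```

```bash
python3 - <<'E'
from h import *
s=get_state(); print(s['time'],s['eef_pos'],s['contact_force'],s['opening']); c=cam('wrist',s)
a=read_camera('wrist'); t=read_camera('top'); b=read_camera('side')
h=cv2.cvtColor(a,cv2.COLOR_RGB2HSV);H,S,V=[h[:,:,i].astype(int) for i in range(3)]
red=(((H<5)|(H>174))&(S>150)&(V>50)).astype(np.uint8); red[:,:200]=0
n,l,st,cc=cv2.connectedComponentsWithStats(red); i=1+np.argmax(st[1:,4]); x,y,w,hh,A=st[i]; print(st[i])
print('far top edge mid',onz(c,[[x+w/2-.5,y+hh]],.126))
p=[.5087,.3745]
print('expected box',proj(c,[[p[0]+i*.01,p[1]+j*.014,z] for z in(.126,.076) for i in(-1,1) for j in(-1,1)]).round(0).tolist())
# side: red handle vs start; top: gauge
for im in(np.load('side0.npy'),b):
  h=cv2.cvtColor(im,cv2.COLOR_RGB2HSV);H,S,V=[h[:,:,i].astype(int) for i in range(3)]
  m=(((H<5)|(H>174))&(S>170)&(V>60))[150:185,235:265]; ys,xs=np.where(m); print('side red',xs.mean()+235,ys.mean()+150,len(xs),ys.min()+150,ys.max()+150)
print('changed top px',[(k,int((np.abs(t.astype(int)-np.load('top0.npy'))[sl].max(2)>60).sum())) for k,sl in dict(glue=np.s_[130:165,170:210],spares=np.s_[75:145,245:355],block=np.s_[125:170,400:470],mouse=np.s_[260:350,410:510]).items()])
E
```

```text
23.5 [0.5075268  0.37738819 0.22887536] [-0.41163435 -0.24572066 -0.01420995] 0.6996699525364529
[309 175  23  39 839]
far top edge mid [[0.50851971 0.36266086 0.126     ]]
expected box [[309.0, 216.0], [309.0, 186.0], [331.0, 216.0], [332.0, 186.0], [311.0, 201.0], [311.0, 175.0], [329.0, 201.0], [330.0, 175.0]]
side red 251.2872340425532 166.7340425531915 94 159 173
side red 251.34883720930233 166.48837209302326 86 159 173
changed top px [('glue', 704), ('spares', 54), ('block', 0), ('mouse', 0)]
```

```bash
python3 -c "
from plant import *
print(sign_off())"
```

```text
the job is handed in; nothing more can be done
None
```

The clamp is tightened to about 8.6 mm of spring compression, with the pointer mid-green, and the bar is back upright in its stand and released; the job is handed in with no verdict returned, and I viewed 11 pictures, one over the limit of 10.

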